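Load a rock specimen under the macroscope and push its carriage home

TASK

Load the specimen: lay the thin metal disc flat in the centre of the carriage's plate, lay the thicker stone disc centred on top of it, then push the carriage by its upright back plate under the overhanging head until its front has fully pressed in the end stop hidden there. The carriage jams if it is pushed off its centre line and the stop's place is not known, so push gently in the middle and feel for the stop, never forcing it; leave it home with the discs still centred, and leave everything else where it stands.

Things in the scene. Friction and masses are not known exactly. Their poses are not given: they have to be found in the camera images.
- stand: White camera stand, fixed; origin on the table under the front edge of its overhanging head, midway across. +x: the carriage's travel direction, z up. Base 490 long (x -200 to 290) x 180 wide x 30 high; two aluminium rails (x -190 to 190, y +-60.5 to +-72.5, tops 56 above the table). Column at the far end (x 220 to 290). Carriage, rails and stop are symmetric about y = 0.
- head_edge (a point): Middle of the lower front edge of the stand's head, 150 above the table, straight above the stand's origin. The head, 130 wide, overhangs the rails from here to the column; its top is 220 above the table, with a camera on it. Both sides under it are open. It is so low that only a tool tilted about 25 to 50 degrees, its body leaning back towards -x of the stand, can push the carriage all the way home.
- runner (a joint): Travel of the carriage along the stand's +x, m; at value q its middle is at x = q - 0.100 of the stand. Starts at 0 to 0.02. About 3 N of friction plus 8 N per m/s; it stays where it is left. Home is where the stop is, which varies: 0.185 to 0.205 (back plate then 10 to 30 mm inside the head's front edge).
- carriage: Aluminium carriage, 150 long x 110 wide, between the rails; origin at its middle, 34 above the table, x along its travel. It has about 2 degrees of sprung yaw play about the middle of its back plate: if the pushing contact lies wholly to one side of the centre line, by about 5 mm or more, it twists, its guide pads bind on the rails and it jams, however hard it is pushed; let go, it springs straight and is free.
- plate (a point): Centre of the top of the carriage's flat plate, 60 above the table, marked with an etched circle 70 across; moves with the carriage, same axes.
- push (a point): Middle of the rear (-x) face of the carriage's upright back plate, 62 above the table, 75 behind the carriage's middle. The back plate is 10 thick, 110 wide and stands from 34 to 84 above the table.
- plunger (a joint): End stop's sprung plunger under the head, m: 0 out, 0.012 fully pressed by the carriage's front edge, where it meets a firm buffer of about 4 N per mm. The spring gives under 1 N, less than the carriage's friction, so the carriage stays home when let go.
- spacer: Thin plain aluminium disc, 66 diameter x 12 thick, 0.11 kg, lying on the table; origin at the centre of its underside, z up.
- core: Stone disc (slice of a drill core), 60 diameter x 24 thick, about 0.18 kg, lying on the table; origin at the centre of its underside, z up.
- dish: Bystander: closed glass dish, 94 diameter x 18 high; origin under its centre.
- slidebox: Bystander: grey slide box, 87 x 102 x 34 high; origin under its centre.
- flask: Bystander: white bottle, 60 diameter x 120 high; origin under its centre.
- jar: Bystander: amber jar, 70 diameter x 90 high; origin under its centre.
- rack: Bystander: open white slide rack, 130 x 100 x 50 high; origin under its centre.
- weight: Bystander: steel knob weight, 44 diameter x 46 high; origin under its centre.

How it is judged (in metres and radians):
On the way, in this order (a step that is already met when the one before it is completed fails the run):
1. the thin metal disc lies flat and let go on the carriage's plate, within 8 mm of its centre (horizontal distance between spacer and plate below 0.008 m and z of spacer in the frame of plate between -0.003 and 0.003 m and angle between spacer's own z axis and vertical below 0.06 rad and contact force between the fingers and spacer below 0.3 N), for 0.2 s.
2. the stone disc lies flat and let go on the metal disc, centred on it within 8 mm (all of step 1 and horizontal distance between core and spacer below 0.008 m and z of core in the frame of plate between 0.009 and 0.015 m and angle between core's own z axis and vertical below 0.06 rad and contact force between the fingers and core below 0.3 N), for 0.2 s.
3. the carriage is home: it has pressed the end stop's plunger in by more than 9.5 of its 12 mm (value of joint plunger above 0.0095 m), for 0.2 s.
At the end, for the whole second after the job is handed in: The metal disc lies flat on the carriage's plate within 8 mm of its centre, the stone disc flat on the metal disc within 8 mm of its centre, the carriage is home with the stop's plunger pressed in more than 9.5 mm of its 12; all let go and at rest (all of step 2 and value of joint plunger above 0.0095 m and contact force between the fingers and carriage below 0.3 N and linear speed of each of spacer, core, carriage below 0.01 m/s); the robot touches nothing.
It fails at once if the carriage is forced: the fingers press on it with more than 40 N (contact force between the fingers and carriage above 40 N).
It fails at once if a bystander (dish, slide box, bottle, jar, rack or weight) is moved by more than 30 mm (distance of any of dish, slidebox, flask, jar, rack, weight from where it was at the start of the episode above 0.03 m).
It also fails if it takes over 64 s, if anything falls off the work surface, if the arm or the gripper's body presses on something with over 40 N, if the wrist force passes 120 N, or if a joint passes its speed limit or range.

ROBOT

A 6-joint arm with a two-finger parallel gripper is mounted at the origin on the work surface. World frame = base frame: x ahead of the robot, y to its left, z up, the work surface at z = 0. Lengths are in mm, angles in degrees, forces in N, time in s.
With the tool pointing down it reaches from about 300 to 850 mm from the base axis. Payload 4.2 kg.
Tool frame: the origin (TCP) lies midway between the tips of the shut fingers; the grasp point (between the pads) lies 19 mm behind it (env.grasp_offset is the distance from the TCP to the grasp point, in mm); z points along the fingers, y is the line along which they close (so a half turn about z gives the same grasp; the last joint's range is limited). The gripper opens to 91 mm and grips with 3 to 60 N. Pads are 32 mm wide; open, the fingers measure 118 mm over their backs; the gripper's body (76 mm by 178 mm) begins 60 mm behind the grasp point.
Start: joints at [-73.568, 18.312, 89.639, -0, 72.044, -1.146], TCP at [173.659, -548.166, 213.976] pointing down, gripper open.
Joint ranges: [-177.97, 177.97], [-48.28, 115.42], [12.27, 149.76], [-77.06, 257.06], [2.81, 150.46], [-146.56, 146.56]. Speed limits (degrees/s): [147.25, 147.25, 180, 180, 180, 180].

INTERFACE

Orientations are given as [roll, pitch, yaw] about the fixed x, y, z axes, in that order (R = Rz(yaw) Ry(pitch) Rx(roll)).
In Python, from workcell import env, optics gives the robot as it stands. The module is installed in compiled form; this text tells all that it offers.
- The arm moves only by the tool send_rows, never from a script. Its argument "targets" is a list that holds one entry, the list of rows, each a list of 7 numbers: the turn, a rotation vector about the world's x, y, z scaled (see below), then the shift along the world's x, y, z scaled (see below), then the closure, from -1 (fully open) to 1 (shut). In form: [[[rx, ry, rz, x, y, z, gripper], ...]]. A call has 1 to 12 rows; each row shifts and turns the commanded pose from where the row before left it; what a row does not reach is not made up. The controller multiplies each number of a shift by 0.2 m and each number of a turn by pi/2 rad. A row lasts 1/10 s, in which the tool goes at most 50 mm and 8.59 degrees, less where a joint would pass 70% of its speed; a pose out of reach is approached as far as the arm can. A call with a number of a shift or a turn outside -1 to 1 is refused whole. A call with a gripper value outside its range is refused whole. The fingers move at their own pace and stop on an object; "grip_force" is the grip in N (left out, the last holds). Time passes only in rows, so rows that do not move let the fingers close. It gives the time, the measured TCP pose, the force, the opening and the grip force at its end, in the units of the state.
- env.state(): the state, without advancing time (a new reading comes with each control period).
- optics.grab_frame(name): name is "scene" or "top"; returns (picture, depth): 400x640x3 uint8, red, green, blue; 400x640 float32, mm along the optical axis (not along the pixel's ray), 0 where there is no reading.
- optics.camera_info(name): a dict with "camera_matrix" (3x3 intrinsics, pixels), "k1" (the pictures are not rectified: a ray, as slopes to the right and down, at radius r is drawn at 1 + k1 r^2 times it, then the intrinsics apply), "R" (3x3) and "t" (3): a world point X has camera coordinates R X + t. Camera axes: x right, y down, z forward; pixel columns grow to the right and rows downward; lengths in mm; the calibration is good to about 2 mm. A picture is of the moment at which its call begins. camera_info takes no time and is no camera call.
- env.job_done(): hands the job in; it is judged then, once.
Trained networks look in the newest picture that a camera, given by its name, has taken for a name from the list of things; names that differ only in an ending like _2 or _b are one class to them, and where a whole thing is asked for, a point or a joint stands for the part that bears it (a point fixed in the world has none). Each returns a list of dicts, best first, with "conf" (0 to 1); they miss things now and then, are a little off and sometimes report something else, mostly with a low value. They report only what shows in the picture. A call takes as long as a camera call.
- optics.silhouettes(camera, name): "mask" (400x640 bool, what is visible of it) and "at" ([column, row] in pixels, amid what is visible of it).
- optics.place_of(camera, name): "at" ([column, row] in pixels: a listed point, or the origin of a listed thing).
The state is a dict: "time_s": time; "qpos": joint angles; "qvel": joint speeds; "effort": joint torques, N m; "ee_pos": TCP position; "ee_rot": TCP orientation; "force": force on the tool from outside, world axes, zero at the start; "torque": the same for the moment, N m; "gripper_width": finger opening in mm; "gripper_force": force on a finger pad.
Only numpy, scipy, OpenCV 4.12 (cv2) and the standard library are available. Lean on these libraries where they do the work, as an engineer would, in place of code of your own. Each camera call takes 0.05 s, during which the arm holds its last target. There are 200 camera calls.

## Working session

There is one attempt and no reset: what is moved stays moved. The work goes in short steps, Python scripts to look and compute and a tool call to move; the robot and the scene stay as the last step left them, time stands still between calls to the robot, and variables do not carry over. Pictures are saved under pics/ and viewed, at most 10 in all, crops included, and the job is handed in when it is done.

Besides the shell and the picture viewer there is one more tool, called as name(argument=value, ...) on one line, values as JSON. send_rows: Moves the arm, as the interface text tells. Its arguments: {"type":"object","properties":{"targets":{"type":"array"},"grip_force":{"type":"number"}},"required":["targets"]}

```bash
mkdir -p pics; cat > h.py <<'E'
import numpy as np, cv2
from workcell import env, optics
def ray(cam,uv):
    c=optics.camera_info(cam);K=np.array(c["camera_matrix"]);R=np.array(c["R"]);t=np.array(c["t"]).ravel()
    uv=np.atleast_2d(np.asarray(uv,float))
    d=(uv-[K[0,2],K[1,2]])/[K[0,0],K[1,1]]
    s=d.copy()
    for _ in range(20): s=d/(1+c["k1"]*(s**2).sum(1,keepdims=True))
    return np.c_[s,np.ones(len(s))],R,t
def onplane(cam,uv,z):
    s,R,t=ray(cam,uv); o=-R.T@t; d=s@R
    return o+d*((z-o[2])/d[:,2])[:,None]
def fromdepth(cam,uv,dep):
    s,R,t=ray(cam,uv); return (s*np.asarray(dep)[:,None]-t)@R
def cloud(cam,mask,depth):
    v,u=np.nonzero(mask&(depth>0)); return fromdepth(cam,np.c_[u,v],depth[v,u])
def save(n,im): cv2.imwrite("pics/"+n,im[:,:,::-1])
E
python3 - <<'E'
from h import *
np.set_printoptions(precision=1,suppress=True)
for c in ("scene","top"):
    im,d=optics.grab_frame(c); save(c+"0.png",im); np.save(c+"0.npy",d)
    i=optics.camera_info(c);print(c,i["k1"],-np.array(i["R"]).T@np.array(i["t"]).ravel())
    for n in "spacer core carriage stand dish slidebox flask jar rack weight".split():
        for s in optics.silhouettes(c,n)[:2]:
            p=cloud(c,s["mask"],d)
            if len(p): zt=np.percentile(p[:,2],90);q=p[abs(p[:,2]-zt)<6];print(n,round(s["conf"],2),s["at"],len(p),"ztop",zt,"mid",(q.min(0)+q.max(0))/2,"size",np.ptp(q,axis=0))
    for n in ("plate","push","head_edge","stand","spacer","core"):
        for s in optics.place_of(c,n)[:2]: print("pt",n,round(s["conf"],2),s["at"])
print(env.state())
E
```

```text
scene 0.020835117802242835 [1131.6  297.7  882.6]
spacer 0.51 [212.9, 191.6] 273 ztop 14.828130633268572 mid [ 570.8 -352.5   13.1] size [64.4 61.8  8.2]
core 0.77 [259.9, 166.0] 243 ztop 26.219197506944905 mid [ 419.9 -295.2   25.1] size [55.9 60.5  9.3]
core 0.4 [384.2, 231.0] 17469 ztop 355.41978703975 mid [590.1 180.9 355.4] size [122.1  97.8  12. ]
carriage 0.77 [313.4, 220.0] 1607 ztop 70.55581852475981 mid [564.3  -0.8  70.6] size [107.5 147.2  11.9]
carriage 0.29 [468.4, 208.4] 427 ztop 91.147585288922 mid [350.2 380.1  89.3] size [62.9 58.8  7.9]
stand 0.93 [382.4, 231.2] 17806 ztop 355.0127059396085 mid [587.7 181.  355. ] size [127.  98.  12.]
dish 0.71 [226.3, 147.5] 414 ztop 21.018908564151914 mid [ 369.5 -452.3   19.8] size [93.4 92.5  9.5]
dish 0.3 [205.9, 234.0] 1052 ztop 36.4539543371235 mid [ 725.7 -275.4   35.3] size [ 86.9 100.1   9.5]
slidebox 0.91 [207.7, 236.0] 1056 ztop 36.44880238223065 mid [ 725.7 -275.4   35.3] size [ 86.9 100.1   9.5]
flask 0.81 [191.8, 146.3] 520 ztop 108.94147445794432 mid [ 469.1 -520.9  109. ] size [24.  17.5 11.7]
jar 0.56 [472.2, 207
[... 2165 characters left out ...]
top 47.318381577854744 mid [334.7 237.3  46.8] size [18.4 21.9  9.9]
pt plate 0.57 [322.4, 189.5]
pt push 0.8 [346.0, 190.1]
pt push 0.25 [297.7, 187.4]
pt head_edge 0.64 [289.4, 181.1]
pt stand 0.75 [295.0, 185.1]
pt stand 0.24 [417.3, 237.4]
pt spacer 0.85 [436.2, 188.1]
pt core 0.6 [416.4, 236.6]
{'time_s': 1.7, 'qpos': array([-73.6,  18.3,  89.6,   0. ,  72. ,  -1.1]), 'qvel': array([-0. , -0. ,  0. ,  0.1,  0. ,  0. ]), 'effort': array([  0. , -41.2, -23.2,   0.1,   0. ,   0. ]), 'ee_pos': array([ 173.6, -548.2,  214. ]), 'ee_rot': array([180. ,   0. ,  17.6]), 'force': array([ 1. , -0.2,  0.3]), 'torque': array([ 0., -0., -0.]), 'gripper_force': 0.0, 'gripper_width': 91.24108155910486}
```

```bash
python3 - <<'E'
import cv2
a=cv2.imread("pics/top0.png");cv2.imwrite("pics/top0b.png",cv2.resize(a[120:290,200:500],None,fx=2.6,fy=2.6,interpolation=cv2.INTER_CUBIC))
a=cv2.imread("pics/scene0.png");cv2.imwrite("pics/scene0b.png",cv2.resize(a[100:350,160:480],None,fx=2.4,fy=2.4,interpolation=cv2.INTER_CUBIC))
E
```

```text
(no output)
```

View pics/top0b.png

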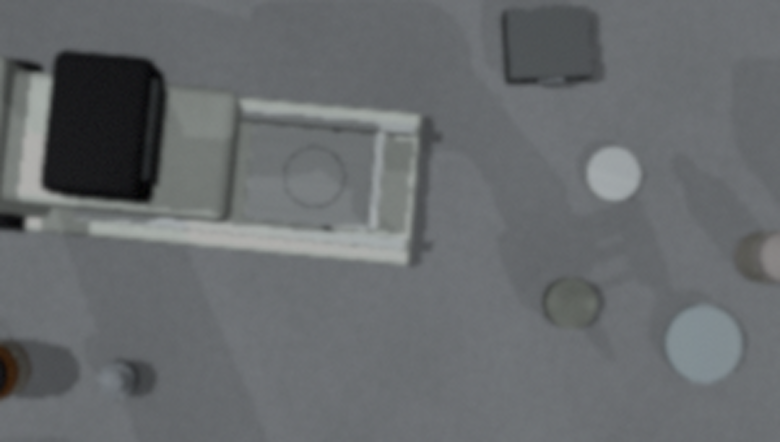

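View pics/scene0b.png

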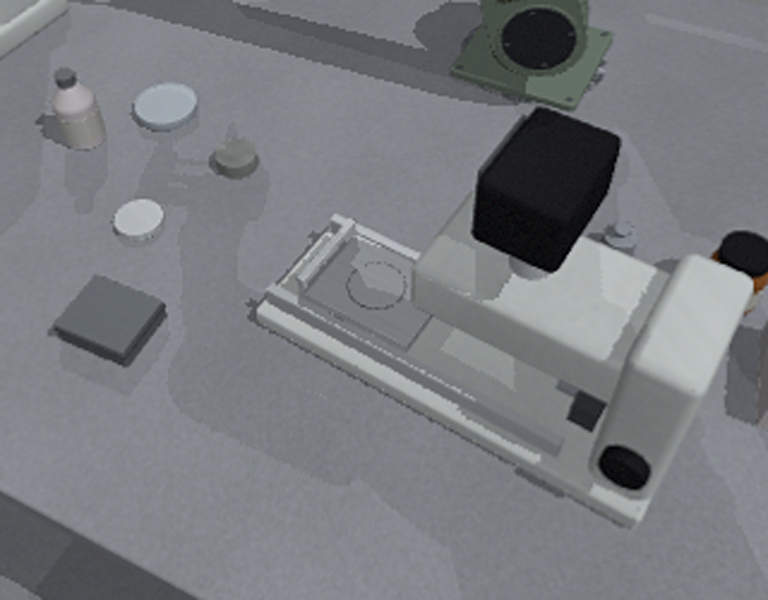

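```bash
python3 - <<'E'
from h import *
np.set_printoptions(precision=1,suppress=True)
T=lambda p:(np.array(p)+.5)/2.6-.5+[200,120]
S=lambda p:(np.array(p)+.5)/2.4-.5+[160,100]
print("circ",onplane("top",T([(315,177)]),60),onplane("scene",S([(377,286)]),60))
def ax(p,perp): 
    d=p[1]-p[0]; a=np.degrees(np.arctan2(d[1],d[0])); return (a+90*perp)%180
for n,pts,z,pp in [("base far edge",[(408,263),(25,228)],30,0),("end edge",[(423,117),(408,264)],45,1),("bp",[(385,132),(376,228)],84,1),("head",[(238,97),(229,216)],220,1),("rail top",[(243,113),(418,130)],56,0),("railbot",[(228,216),(380,232)],56,0)]:
    p=onplane("top",T(pts),z); print(n,p[:,:2].ravel(),ax(p,pp),(p[0]+p[1])[:2]/2)
p=onplane("scene",S([(301,284),(357,238)]),84); print("bp scene",p.ravel(),ax(p,1))
p=onplane("scene",S([(414,294),(560,446)]),56); print("rail scene",p.ravel(),ax(p,0))
for c in ("top","scene"):
    im,_=optics.grab_frame(c)
    for n,h in (("spacer",12),("core",24)):
        s=optics.silhouettes(c,n)
        m=s[0]["mask"]; v,u=np.nonzero(m)
        p=onplane(c,np.c_[u,v],h); print(c,n,s[0]["conf"],p.mean(0),(p.min(0)+p.max(0))/2,np.ptp(p,axis=0))
    for n,h in (("plate",60),("push",62),("head_edge",150),("stand",0)):
        for s in optics.place_of(c,n)[:1]: print(n,s["conf"],onplane(c,[s["at"]],h))
E
```

```text
circ [[566.4   3.5  60. ]] [[567.2   4.6  60. ]]
base far edge [ 466.8 -103.3  514.5  345.1] 83.9260391972093 [490.7 120.9]
end edge [ 635.9 -123.1  465.7 -101.9] 82.89950277263495 [ 550.8 -112.5]
bp [613.5 -75.7 506.2 -63.5] 83.51284652922925 [559.9 -69.6]
head [631.3  77.3 514.9  87.1] 85.16194465565536 [573.1  82.2]
rail top [ 642.1   85.3  619.2 -115.7] 83.50748075630027 [630.6 -15.2]
railbot [523.6 103.6 502.6 -69.7] 83.09505740913762 [513.1  17. ]
bp scene [619.5 -66.9  84.  529.  -41.   84. ] 74.03654784167921
rail scene [556.   47.7  56.  667.7 264.9  56. ] 62.789543172352985
top spacer 0.58 [ 569.4 -354.5   12. ] [ 567.9 -354.9   12. ] [62.7 69.7  0. ]
top core 0.87 [ 414.9 -292.8   24. ] [ 416.  -293.4   24. ] [58.  61.7  0. ]
plate 0.79 [[564.2   1.3  60. ]]
push 0.75 [[556.4 -64.   62. ]]
stand 0.65 [[574.4  83.7   0. ]]
scene spacer 0.76 [ 572.3 -350.7   12. ] [ 571.6 -351.2   12. ] [65.3 71.1  0. ]
scene core 0.61 [ 426.6 -288.3   24. ] [ 426.5 -289.1   24. ] [76.5 72.5  0. ]
plate 0.84 [[571.8   4.4  60. ]]
push 0.63 [[553.4 -78.8  62. ]]
head_edge 0.73 [[568.9  81.1 150. ]]
stand 0.9 [[572.5  82.    0. ]]
```

send_rows(targets=[[[0,0,0.0738,0.198,0.0974,-0.047,-1],[0,0,0.0738,0.198,0.0974,-0.047,-1],[0,0,0.0738,0.198,0.0974,-0.047,-1],[0,0,0.0738,0.198,0.0974,-0.047,-1],[0,0,0.0738,0.198,0.0974,-0.047,-1],[0,0,0.0738,0.198,0.0974,-0.047,-1],[0,0,0.0738,0.198,0.0974,-0.047,-1],[0,0,0.0738,0.198,0.0974,-0.047,-1],[0,0,0.0738,0.198,0.0974,-0.047,-1],[0,0,0.0738,0.198,0.0974,-0.047,-1],[0,0,0,0,0,0,-1],[0,0,0,0,0,0,-1]]], grip_force=15)

```text
time_s: 3.6
ee_pos: [570.0, -352.6, 119.2]
ee_rot: [-179.9, -0.0, 84.1]
force: [0.4, -0.5, 0.1]
gripper_width: 91.5
gripper_force: 0.0
```

send_rows(targets=[[[0,0,0,0,-0.004,-0.19,-1],[0,0,0,0,0,-0.19,-1],[0,0,0,0,0,-0.12,-1],[0,0,0,0,0,-0.075,-1],[0,0,0,0,0,0,-1],[0,0,0,0,0,0,1],[0,0,0,0,0,0,1],[0,0,0,0,0,0,1],[0,0,0,0,0,0,1],[0,0,0,0,0,0,1],[0,0,0,0,0,0,1]]])

```text
time_s: 4.7
ee_pos: [570.4, -354.7, 6.4]
ee_rot: [179.9, 0.1, 84.0]
force: [-0.9, 0.8, 5.9]
gripper_width: 65.1
gripper_force: 15.0
```

send_rows(targets=[[[0,0,0,0,0,0.05,1],[0,0,0,0,0,0.2,1],[0,0,0,0,0,0.2,1],[0,0,0,0,0,0.2,1],[0,0,0,0,0,0.05,1],[0,0,0,0,0,0,1],[0,0,0,0,0,0,1]]])

```text
time_s: 5.4
ee_pos: [568.6, -353.4, 143.1]
ee_rot: [-179.8, -0.1, 84.0]
force: [0.1, 0.2, -0.8]
gripper_width: 65.0
gripper_force: 15.0
```

```bash
python3 - <<'E'
from h import *
np.set_printoptions(precision=1,suppress=True)
im,d=optics.grab_frame("scene"); s=env.state();print(s["ee_pos"],s["ee_rot"],s["force"],s["gripper_width"],s["time_s"])
cv2.imwrite("pics/s1.png",cv2.resize(im[110:240,150:310,::-1],None,fx=4,fy=4,interpolation=cv2.INTER_CUBIC))
E
```

```text
[ 568.4 -353.3  142.4] [-179.8   -0.1   84. ] [-0.6 -0.2 -0.8] 65.24037911249464 5.45
```

View pics/s1.png

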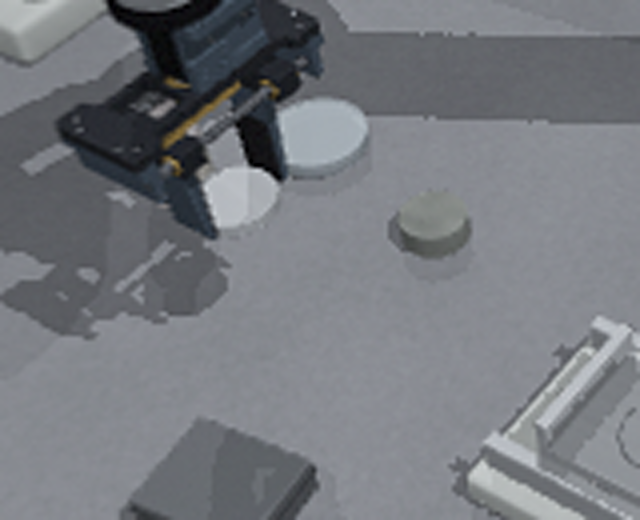

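send_rows(targets=[[[0,0,0,-0.001,0.178,0,1],[0,0,0,-0.001,0.178,0,1],[0,0,0,-0.001,0.178,0,1],[0,0,0,-0.001,0.178,0,1],[0,0,0,-0.001,0.178,0,1],[0,0,0,-0.001,0.178,0,1],[0,0,0,-0.001,0.178,0,1],[0,0,0,-0.001,0.178,0,1],[0,0,0,-0.001,0.178,0,1],[0,0,0,-0.001,0.178,0,1],[0,0,0,0,0,-0.2,1],[0,0,0,0,0,0,1]]])

```text
time_s: 6.65
ee_pos: [562.6, 2.9, 99.1]
ee_rot: [-179.2, 0.1, 84.1]
force: [-0.7, -0.6, -0.6]
gripper_width: 65.3
gripper_force: 15.0
```

```bash
python3 - <<'E'
from h import *
np.set_printoptions(precision=1,suppress=True)
im,d=optics.grab_frame("scene"); s=env.state();print(s["ee_pos"],s["ee_rot"],s["force"],s["gripper_width"],s["time_s"])
cv2.imwrite("pics/s2.png",cv2.resize(im[130:270,260:400,::-1],None,fx=4,fy=4,interpolation=cv2.INTER_CUBIC))
m=optics.silhouettes("scene","spacer")
for q in m[:2]:
    p=cloud("scene",q["mask"],d); print(q["conf"],q["at"],len(p),np.percentile(p,[2,50,98],axis=0))
E
```

```text
[564.4   2.2 101.4] [-179.5    0.1   84.1] [ 0.8 -0.6 -0.1] 65.26094826717421 6.7
0.5 [318.7, 210.0] 185 [[533.3   5.5  95.2]
 [567.3  20.1 104.6]
 [609.6  35.5 183.9]]
```

View pics/s2.png

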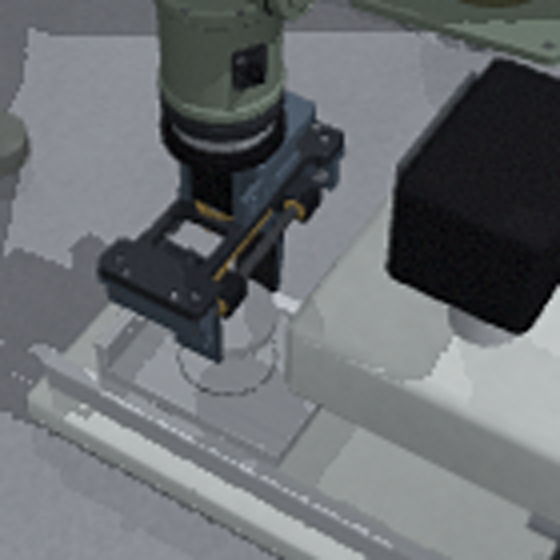

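send_rows(targets=[[[0,0,0,0.005,0.005,-0.1,1],[0,0,0,0.005,0,-0.06,1],[0,0,0,0,0,-0.015,1],[0,0,0,0,0,-0.005,1],[0,0,0,0,0,0,1],[0,0,0,0,0,0,1]]])

```text
time_s: 7.35
ee_pos: [570.1, 2.7, 69.7]
ee_rot: [179.9, -0.0, 84.0]
force: [0.5, 0.8, -0.7]
gripper_width: 64.9
gripper_force: 15.0
```

send_rows(targets=[[[0,0,0,0,0,0,1],[0,0,0,0,0,0,1]]])

```text
time_s: 7.55
ee_pos: [569.8, 2.8, 69.4]
ee_rot: [180.0, -0.0, 84.0]
force: [-0.1, 0.0, -1.1]
gripper_width: 65.4
gripper_force: 15.0
```

send_rows(targets=[[[0,0,0,0,0,0,1]]])

```text
time_s: 7.65
ee_pos: [569.7, 2.9, 69.2]
ee_rot: [180.0, -0.0, 84.0]
force: [-0.4, -0.2, -1.2]
gripper_width: 65.3
gripper_force: 15.0
```

send_rows(targets=[[[0,0,0,-0.015,0.001,0,1],[0,0,0,0,0,-0.01,1],[0,0,0,0,0,0,1],[0,0,0,0,0,0,1],[0,0,0,0,0,0,1],[0,0,0,0,0,0,1]]])

```text
time_s: 8.25
ee_pos: [566.7, 3.0, 67.0]
ee_rot: [180.0, -0.0, 84.0]
force: [0.0, -0.2, -2.2]
gripper_width: 65.5
gripper_force: 15.0
```

Not touching yet; lower 1 mm at a time, then open and rise.

send_rows(targets=[[[0,0,0,0,0,-0.005,1],[0,0,0,0,0,0,1],[0,0,0,0,0,0,1]]])

```text
time_s: 8.55
ee_pos: [567.0, 3.0, 66.3]
ee_rot: [179.9, -0.0, 84.0]
force: [-0.0, 0.7, 1.7]
gripper_width: 65.4
gripper_force: 15.0
```

send_rows(targets=[[[0,0,0,0,0,0,-0.76],[0,0,0,0,0,0,-0.76],[0,0,0,0,0,0,-0.76],[0,0,0,0,0,0.1,-0.76],[0,0,0,0,0,0.2,-1],[0,0,0,-0.0938,-0.1856,0.05,-1],[0,0,0,-0.0938,-0.1856,0,-1],[0,0,0,-0.0938,-0.1856,0,-1],[0,0,0,-0.0938,-0.1856,0,-1],[0,0,0,-0.0938,-0.1856,0,-1],[0,0,0,-0.0938,-0.1856,0,-1]]])

```text
time_s: 9.65
ee_pos: [453.1, -221.0, 136.0]
ee_rot: [180.0, 0.0, 84.0]
force: [0.6, 0.0, -0.6]
gripper_width: 91.3
gripper_force: 0.0
```

```bash
cat > look.py <<'E'
import sys
from h import *
np.set_printoptions(precision=1,suppress=True)
z0=float(sys.argv[2])
for c in ("top","scene"):
    im,d=optics.grab_frame(c)
    cv2.imwrite(f"pics/{sys.argv[1]}{c}.png",cv2.resize(im[140:240,260:400,::-1],None,fx=4,fy=4,interpolation=cv2.INTER_CUBIC))
    for n,h in (("spacer",z0),("core",24 if z0<75 else 96)):
        for q in optics.silhouettes(c,n)[:2]:
            v,u=np.nonzero(q["mask"]); p=onplane(c,np.c_[u,v],h); w=cloud(c,q["mask"],d)
            if len(w)==0: continue
            zt=np.percentile(w[:,2],80); w=w[abs(w[:,2]-zt)<5]
            print(c,n,q["conf"],q["at"],p.mean(0),"depth",len(w),zt,(np.percentile(w,1,axis=0)+np.percentile(w,99,axis=0))/2,np.ptp(w,axis=0))
s=env.state();print(s["ee_pos"],s["time_s"])
a=cv2.imread(f"pics/{sys.argv[1]}top.png");b=cv2.imread(f"pics/{sys.argv[1]}scene.png")
cv2.imwrite(f"pics/{sys.argv[1]}.png",cv2.resize(np.hstack([a,b])[:,:],None,fx=.7,fy=.7) )
E
python3 look.py p1 72
```

```text
top spacer 0.96 [321.5, 187.2] [565.1   5.7  72. ] depth 360 75.27571974209269 [565.9   5.9  74.2] [62.1 61.6  9.5]
top spacer 0.51 [197.7, 263.3] [351.8 371.8  72. ] depth 344 92.28951237849127 [350.4 379.6  91.5] [57.4 58.3  9.5]
top core 0.69 [499.6, 216.6] [ 465.2 -537.4   24. ] depth 35 101.68116004581269 [ 467.5 -519.8  100.8] [28.7 18.6  8.4]
scene spacer 0.63 [314.6, 219.1] [570.4   4.8  72. ] depth 347 73.10330036251162 [567.2   3.3  72.1] [64.6 64.1  7.7]
scene spacer 0.23 [471.2, 208.4] [347.6 385.4  72. ] depth 307 90.39512989999189 [350.7 379.8  89.4] [62.3 58.9  8.3]
scene core 0.46 [260.4, 167.5] [ 431.5 -285.7   24. ] depth 126 25.637157488481833 [ 421.4 -293.8   24.3] [54.2 57.1  8.1]
[ 454.5 -219.   135.9] 9.95
```

View pics/p1.png

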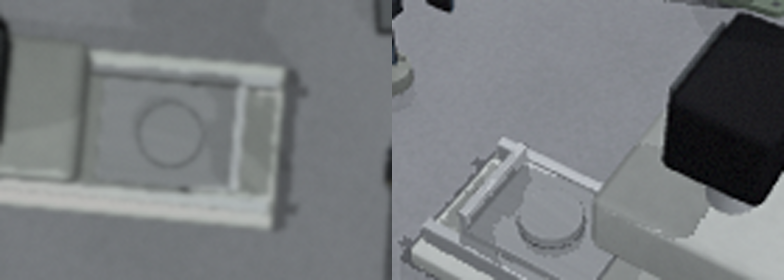

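send_rows(targets=[[[0,0,0,-0.0913,-0.186,0,-1],[0,0,0,-0.0913,-0.186,0,-1],[0,0,0,0,0,-0.2,-1],[0,0,0,0,0,-0.2,-1],[0,0,0,0,0,-0.15,-1],[0,0,0,0,0,-0.08,-1],[0,0,0,0,0,0,-1],[0,0,0,0,0,0,1],[0,0,0,0,0,0,1],[0,0,0,0,0,0,1],[0,0,0,0,0,0,1],[0,0,0,0,0,0,1]]])

```text
time_s: 11.15
ee_pos: [418.0, -294.3, 10.8]
ee_rot: [179.9, 0.0, 84.0]
force: [-0.2, 0.7, 3.2]
gripper_width: 59.7
gripper_force: 15.0
```

send_rows(targets=[[[0,0,0,0,0,0,1],[0,0,0,0,0,0,1]]])

```text
time_s: 11.35
ee_pos: [418.0, -294.3, 10.8]
ee_rot: [179.9, 0.0, 84.0]
force: [-0.1, 1.6, 5.2]
gripper_width: 59.4
gripper_force: 15.0
```

send_rows(targets=[[[0,0,0,0,0,0.1,1],[0,0,0,0,0,0.2,1],[0,0,0,0,0,0.2,1],[0,0,0,0.093,0.1863,0.2,1],[0,0,0,0.093,0.1863,0,1],[0,0,0,0.093,0.1863,0,1],[0,0,0,0.093,0.1863,0,1],[0,0,0,0.093,0.1863,0,1],[0,0,0,0.093,0.1863,0,1],[0,0,0,0.093,0.1863,0,1],[0,0,0,0.093,0.1863,0,1],[0,0,0,0,0,-0.1,1]]])

```text
time_s: 12.55
ee_pos: [567.9, 3.2, 126.2]
ee_rot: [179.6, -0.1, 84.2]
force: [-0.8, -0.6, -2.9]
gripper_width: 59.4
gripper_force: 15.0
```

send_rows(targets=[[[0,0,0,0,0,-0.1,1],[0,0,0,0,0,-0.05,1],[0,0,0,0,0,0,1],[0,0,0,0,0,0,1]]])

```text
time_s: 12.95
ee_pos: [564.1, -1.4, 94.8]
ee_rot: [180.0, -0.0, 84.0]
force: [-0.1, 0.0, -2.0]
gripper_width: 59.7
gripper_force: 15.0
```

```bash
python3 look.py p2 72
```

```text
top core 0.54 [198.8, 263.7] [346.7 388.   24. ] depth 328 92.21136447718403 [350.3 378.6  91.6] [57.6 57.4  8.9]
scene spacer 0.74 [315.4, 221.6] [583.7  12.8  72. ] depth 142 72.85774458776112 [572.2   6.2  71.5] [56.  59.9  7.1]
scene spacer 0.39 [192.8, 147.2] [ 483.6 -508.2   72. ] depth 52 91.50996579136482 [ 469.  -522.2   91.3] [38.3 39.4  9.2]
scene core 0.54 [321.2, 213.0] [514.  -13.5  24. ] depth 101 109.85753106088214 [567.6  14.7 108.4] [48.8 25.6  6.4]
[564.3  -1.2  95.3] 13.25
```

send_rows(targets=[[[0,0,0,0.012,0.0235,0,1],[0,0,0,0,0,-0.03,1],[0,0,0,0,0,-0.02,1],[0,0,0,0,0,0,1],[0,0,0,0,0,0,1],[0,0,0,0,0,0,1]]])

```text
time_s: 13.85
ee_pos: [566.4, 3.7, 84.6]
ee_rot: [180.0, 0.0, 84.0]
force: [0.6, -0.2, -2.1]
gripper_width: 59.7
gripper_force: 15.0
```

send_rows(targets=[[[0,0,0,0,0,-0.005,1],[0,0,0,0,0,0,1],[0,0,0,0,0,0,1]]])

```text
time_s: 14.15
ee_pos: [566.3, 3.7, 83.7]
ee_rot: [180.0, -0.0, 84.0]
force: [-0.5, 0.5, -1.4]
gripper_width: 59.4
gripper_force: 15.0
```

send_rows(targets=[[[0,0,0,0,0,-0.005,1],[0,0,0,0,0,0,1],[0,0,0,0,0,0,1]]])

```text
time_s: 14.45
ee_pos: [566.5, 3.7, 82.8]
ee_rot: [180.0, -0.0, 84.0]
force: [-0.0, -0.6, -1.3]
gripper_width: 59.7
gripper_force: 15.0
```

send_rows(targets=[[[0,0,0,0,0,-0.002,1],[0,0,0,0,0,0,-0.76],[0,0,0,0,0,0,-0.76],[0,0,0,0,0,0,-0.76],[0,0,0,0,0,0.1,-0.76],[0,0,0,0,0,0.2,-0.76],[0,0,0,0,0,0.1,1],[0,0,0,0,-0.2,0,1],[0,0,0,0,-0.2,0,1],[0,0,0,0,-0.2,0,1],[0,0,0,0,-0.2,0,1],[0,0,0,0,-0.2,0,1]]])

```text
time_s: 15.65
ee_pos: [566.1, -197.8, 162.3]
ee_rot: [180.0, -0.0, 84.0]
force: [0.5, 0.2, 0.1]
gripper_width: 34.9
gripper_force: 0.0
```

```bash
python3 look.py p3 72
```

```text
top spacer 0.75 [200.6, 262.4] [352.6 372.2  72. ] depth 348 92.32347214366685 [350.4 379.9  91.9] [57.6 58.2  9.3]
top core 0.88 [318.9, 183.0] [572.8   3.8  24. ] depth 314 98.93826078096531 [564.2   4.4  97.7] [58.  54.8  9.2]
scene spacer 0.6 [313.7, 225.8] [590.6  22.   72. ] depth 34 72.01520746371139 [584.5  17.6  71.4] [31.1 35.1  8. ]
scene core 0.72 [316.4, 212.1] [523.2 -20.6  24. ] depth 291 96.85794084033729 [566.2   2.6  95.9] [61.  59.3  8.1]
[ 566.1 -195.3  162.1] 15.95
```

View pics/p3.png

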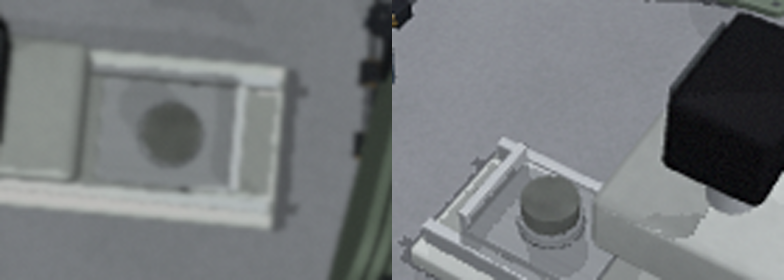

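```bash
python3 - <<'E'
from h import *
from scipy.ndimage import map_coordinates
np.set_printoptions(precision=1,suppress=True,linewidth=150)
im=cv2.imread("pics/top0.png",0).astype(float)
c=optics.camera_info("top");K=np.array(c["camera_matrix"]);R=np.array(c["R"]);t=np.array(c["t"]).ravel()
def proj(P):
    q=P@R.T+t; s=q[...,:2]/q[...,2:]; s=s*(1+c["k1"]*(s**2).sum(-1,keepdims=True)); return s[...,0]*K[0,0]+K[0,2],s[...,1]*K[1,1]+K[1,2]
O=np.array([566.6,4.])
def prof(yaw,z,s0,s1):
    a=np.radians(yaw);d=np.array([np.cos(a),np.sin(a)]);n=np.array([d[1],-d[0]])
    N=np.arange(-110,110,.5);S=np.arange(s0,s1,2.)
    P=O+N[:,None,None]*n+S[None,:,None]*d; P=np.concatenate([P,np.full(P.shape[:2]+(1,),z)],-1)
    u,v=proj(P); return N,map_coordinates(im,[v,u],order=1).mean(1)
for z,s0,s1 in ((56,-95,45),):
    for y in np.arange(82,86.1,.5):
        N,p=prof(y,z,s0,s1); print(y,(np.gradient(p,N)**2).sum())
for y,z,s0,s1 in ((84,56,-90,50),(83.5,30,-90,50),(84,84,-73,-67)):
    N,p=prof(y,z,s0,s1); g=np.gradient(p,N)
    k=[i for i in range(2,len(g)-2) if abs(g[i])==abs(g[i-2:i+3]).max() and abs(g[i])>3]
    print(y,z,[(N[i],round(g[i],1)) for i in k])
E
```

```text
82.0 2126.623246796699
82.5 2213.544053319579
83.0 2283.6183281498306
83.5 2329.8036720249693
84.0 2347.6886836278227
84.5 2337.423902749659
85.0 2299.9712354797284
85.5 2238.5896081858555
86.0 2157.666083234841
84 56 [(np.float64(-89.5), np.float64(7.9)), (np.float64(-60.5), np.float64(-5.5)), (np.float64(55.0), np.float64(-3.6)), (np.float64(63.5), np.float64(3.8)), (np.float64(70.0), np.float64(6.1)), (np.float64(83.5), np.float64(-7.6))]
83.5 30 [(np.float64(-89.0), np.float64(7.6)), (np.float64(-59.5), np.float64(-5.3)), (np.float64(59.0), np.float64(-3.6)), (np.float64(65.5), np.float64(3.6)), (np.float64(74.0), np.float64(6.0)), (np.float64(88.0), np.float64(-7.4))]
84 84 [(np.float64(-89.5), np.float64(7.2)), (np.float64(-60.0), np.float64(-3.6)), (np.float64(78.5), np.float64(-8.9)), (np.float64(81.5), np.float64(-5.5))]
```

send_rows(targets=[[[0.0829,-0.0087,0,-0.01,0,0,1],[0.0829,-0.0087,0,-0.01,0,0,1],[0.0829,-0.0087,0,-0.01,0,0,1],[0.0829,-0.0087,0,-0.01,0,0,1],[0.0829,-0.0087,0,-0.01,0,0,1],[0.0829,-0.0087,0,-0.01,0,0,1],[0,0,0,0,0,0,1],[0,0,0,0,0,0,1],[0,0,0,0,0,0,1]]])

```text
time_s: 16.85
ee_pos: [554.9, -194.9, 163.3]
ee_rot: [179.9, -44.9, 84.2]
force: [0.2, -0.2, -0.7]
gripper_width: 0.3
gripper_force: 0.0
```

```bash
cat > st.py <<'E'
from h import *
from scipy.spatial.transform import Rotation as Ro
np.set_printoptions(precision=3,suppress=True)
s=env.state();r=Ro.from_euler("xyz",s["ee_rot"],degrees=True);m=r.as_matrix()
a=np.radians(84);d=np.array([np.cos(a),np.sin(a),0]);n=np.array([d[1],-d[0],0])
p=s["ee_pos"]-[566.2,4,0]
print("pos",s["ee_pos"],"along",p@d,"lat",p@n,"t",s["time_s"],"F",s["force"],"w",s["gripper_width"])
print("x",m[:,0],"y",m[:,1],"z",m[:,2],"q",s["qpos"])
W=np.c_[d,-n,[0,0,1]]@np.array([[np.cos(np.pi/4),0,np.sin(np.pi/4)],[0,-1,0],[np.sin(np.pi/4),0,-np.cos(np.pi/4)]])
W[:,1]=n; W[:,2]=np.cross(W[:,0],W[:,1])
print("want z",W[:,2],"turn",Ro.from_matrix(W@m.T).as_rotvec()/(np.pi/2))
E
python3 st.py
```

```text
pos [ 554.899 -194.918  163.306] along -199.0090605980397 lat 9.553846443050702 t 16.85 F [ 0.247 -0.171 -0.691] w 0.30376214172539767
x [0.072 0.705 0.706] y [ 0.995 -0.102  0.001] z [ 0.073  0.702 -0.709] q [-40.033  34.251  85.418  35.766  89.582 -44.085]
want z [ 0.074  0.703 -0.707] turn [ 0.001  0.001 -0.001]
```

send_rows(targets=[[[0,0,0,-0.001,0.104,-0.14,1],[0,0,0,-0.001,0.104,-0.14,1],[0,0,0,-0.001,0.104,-0.14,1],[0,0,0,-0.001,0.104,-0.14,1],[0,0,0,0,0,0,1],[0,0,0,0,0,0,1],[0,0,0,0,0,0,1]]])

```text
time_s: 17.55
ee_pos: [554.9, -114.0, 52.1]
ee_rot: [179.7, -44.9, 84.2]
force: [0.4, -0.5, 1.0]
gripper_width: 0.4
gripper_force: 0.0
```

```bash
python3 st.py; python3 - <<'E'
from h import *
im,_=optics.grab_frame("scene")
cv2.imwrite("pics/push0.png",cv2.resize(im[120:280,240:400,::-1],None,fx=3.5,fy=3.5,interpolation=cv2.INTER_CUBIC))
E
```

```text
pos [ 554.932 -113.951   52.115] along -118.48281100526364 lat 1.1230526723115135 t 17.55 F [ 0.393 -0.471  0.952] w 0.3561932759515219
x [0.071 0.705 0.706] y [ 0.995 -0.104  0.004] z [ 0.076  0.701 -0.709] q [-34.47   37.826  98.241  40.329  73.826 -50.811]
want z [ 0.074  0.703 -0.707] turn [ 0.002  0.002 -0.   ]
```

View pics/push0.png

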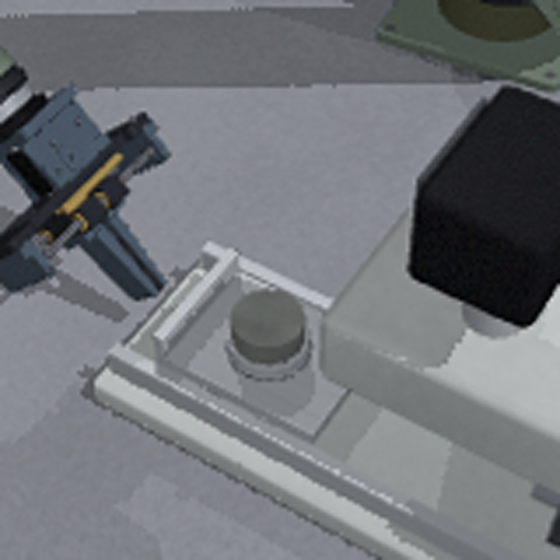

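send_rows(targets=[[[0,0,0,-0.0055,0.025,0,1],[0,0,0,0.0026,0.025,0,1],[0,0,0,0.0026,0.025,0,1],[0,0,0,0.0026,0.025,0,1],[0,0,0,0.0026,0.025,0,1],[0,0,0,0.0026,0.025,0,1],[0,0,0,0.0026,0.025,0,1],[0,0,0,0.0026,0.025,0,1]]])

```text
time_s: 18.4
ee_pos: [556.1, -73.3, 50.1]
ee_rot: [180.0, -44.9, 84.0]
force: [-1.7, -3.3, 1.2]
gripper_width: 0.1
gripper_force: 1.7
```

```bash
python3 st.py
```

```text
pos [556.073 -73.262  50.11 ] along -77.89754918612844 lat -1.9953626099243018 t 18.4 F [-1.654 -3.307  1.225] w 0.12340021899865684
x [0.074 0.704 0.706] y [ 0.995 -0.104  0.   ] z [ 0.074  0.703 -0.708] q [-31.264  36.761 101.236  42.489  71.078 -50.25 ]
want z [ 0.074  0.703 -0.707] turn [ 0.001  0.    -0.   ]
```

send_rows(targets=[[[0,0,0,0.005,0.03,0,1],[0,0,0,0.005,0.04,0,1],[0,0,0,0.005,0.04,0,1],[0,0,0,0.005,0.04,0,1],[0,0,0,0.005,0.04,0,1],[0,0,0,0.005,0.04,0,1],[0,0,0,0.005,0.04,0,1],[0,0,0,0.005,0.04,0,1],[0,0,0,0.005,0.04,0,1],[0,0,0,0.005,0.03,0,1]]])

```text
time_s: 19.4
ee_pos: [566.0, 3.7, 50.1]
ee_rot: [-180.0, -45.0, 84.0]
force: [-3.1, -2.6, 0.1]
gripper_width: 0.8
gripper_force: 1.7
```

```bash
python3 st.py;  python3 - <<'E'
from h import *
im,_=optics.grab_frame("scene")
cv2.imwrite("pics/push1.png",cv2.resize(im[120:280,240:400,::-1],None,fx=3.5,fy=3.5,interpolation=cv2.INTER_CUBIC))
E
```

```text
pos [565.976   3.74   50.134] along -0.28171895151583876 lat -0.19600424330178617 t 19.4 F [-3.128 -2.553  0.104] w 0.8384915159439719
x [0.074 0.703 0.707] y [ 0.995 -0.104 -0.   ] z [ 0.074  0.703 -0.707] q [-24.353  35.213 104.961  47.082  66.421 -48.433]
want z [ 0.074  0.703 -0.707] turn [-0. -0. -0.]
```

View pics/push1.png

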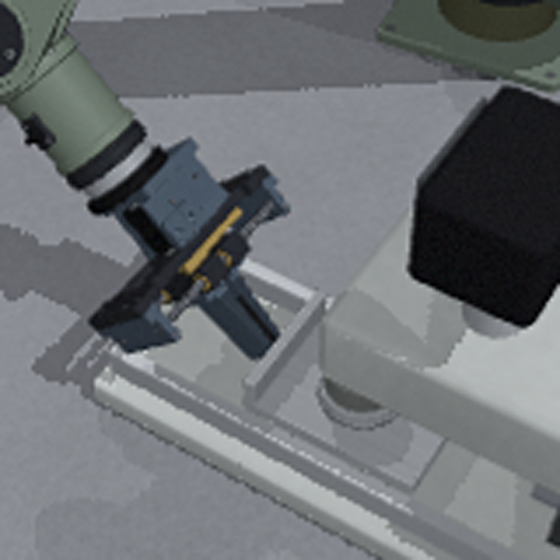

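send_rows(targets=[[[0,0,0,0.0035,0.03,0,1],[0,0,0,0.0037,0.035,0,1],[0,0,0,0.0037,0.035,0,1],[0,0,0,0.0037,0.035,0,1],[0,0,0,0.0037,0.035,0,1],[0,0,0,0.0037,0.035,0,1],[0,0,0,0.0037,0.035,0,1],[0,0,0,0.0037,0.035,0,1],[0,0,0,0.0027,0.025,0,1]]])

```text
time_s: 20.35
ee_pos: [572.7, 63.6, 50.3]
ee_rot: [180.0, -45.0, 84.0]
force: [-0.6, -2.9, 0.1]
gripper_width: 0.7
gripper_force: 1.7
```

send_rows(targets=[[[0,0,0,0.0016,0.015,0,1],[0,0,0,0.0016,0.015,0,1],[0,0,0,0.0016,0.015,0,1]]])

```text
time_s: 20.65
ee_pos: [573.6, 72.0, 50.3]
ee_rot: [180.0, -45.0, 84.0]
force: [-0.2, -3.3, 0.1]
gripper_width: 0.4
gripper_force: 1.6
```

```bash
python3 st.py
```

```text
pos [573.579  71.987  50.258] along 68.38584270178754 lat 0.23233598384760334 t 20.65 F [-0.202 -3.344  0.091] w 0.3544540485822874
x [0.074 0.703 0.707] y [ 0.994 -0.105  0.   ] z [ 0.074  0.703 -0.707] q [-17.802  34.216 107.302  51.392  62.379 -46.576]
want z [ 0.074  0.703 -0.707] turn [-0.  0.  0.]
```

send_rows(targets=[[[0,0,0,0.001,0.01,0,1],[0,0,0,0.001,0.01,0,1],[0,0,0,0.001,0.01,0,1],[0,0,0,0.001,0.01,0,1]]])

```text
time_s: 21.05
ee_pos: [574.3, 79.9, 50.2]
ee_rot: [180.0, -45.0, 84.0]
force: [-0.9, -2.8, 1.5]
gripper_width: 0.4
gripper_force: 1.8
```

send_rows(targets=[[[0,0,0,0.001,0.01,0,1],[0,0,0,0.001,0.01,0,1],[0,0,0,0.001,0.01,0,1]]])

```text
time_s: 21.35
ee_pos: [575.0, 85.9, 50.2]
ee_rot: [180.0, -45.0, 84.0]
force: [0.3, -3.4, 2.0]
gripper_width: 0.7
gripper_force: 1.9
```

send_rows(targets=[[[0,0,0,0.001,0.01,0,1],[0,0,0,0.001,0.01,0,1]]])

```text
time_s: 21.55
ee_pos: [575.3, 90.0, 50.2]
ee_rot: [180.0, -45.0, 84.0]
force: [0.4, -3.7, 0.8]
gripper_width: 0.5
gripper_force: 2.0
```

send_rows(targets=[[[0,0,0,0.001,0.01,0,1],[0,0,0,0.001,0.01,0,1]]])

```text
time_s: 21.75
ee_pos: [575.9, 93.1, 50.1]
ee_rot: [179.9, -44.9, 84.1]
force: [-1.7, -10.6, 4.2]
gripper_width: 0.1
gripper_force: 5.5
```

send_rows(targets=[[[0,0,0,0.0005,0.005,0,1],[0,0,0,0,0,0,1],[0,0,0,0,0,0,1]]])

```text
time_s: 22.05
ee_pos: [575.9, 93.7, 50.1]
ee_rot: [179.9, -44.9, 84.1]
force: [-1.8, -9.5, 3.3]
gripper_width: 0.7
gripper_force: 5.0
```

```bash
python3 st.py
```

```text
pos [575.916  93.688  50.1  ] along 90.21281594344505 lat 0.2881939608845451 t 22.05 F [-1.815 -9.459  3.299] w 0.6706323789113318
x [0.073 0.705 0.706] y [ 0.994 -0.105  0.001] z [ 0.075  0.702 -0.708] q [-15.602  33.956 107.84   52.721  61.013 -45.888]
want z [ 0.074  0.703 -0.707] turn [0.001 0.001 0.   ]
```

send_rows(targets=[[[0,0,0,0.0007,0.007,0,1],[0,0,0,0,0,0,1],[0,0,0,0,0,0,1]]])

```text
time_s: 22.35
ee_pos: [576.1, 94.7, 50.0]
ee_rot: [179.9, -44.9, 84.1]
force: [-2.4, -12.2, 4.2]
gripper_width: 0.4
gripper_force: 6.2
```

send_rows(targets=[[[0,0,0,-0.001,-0.01,0,1],[0,0,0,-0.001,-0.01,0,1],[0,0,0,-0.002,-0.02,0,1],[0,0,0,-0.005,-0.05,0,1],[0,0,0,-0.01,-0.1,0,1],[0,0,0,-0.02,-0.2,0,1],[0,0,0,-0.02,-0.2,0,1],[0,0,0,-0.02,-0.2,0,1],[0,0,0,-0.01,-0.1,0.1,1],[0,0,0,0,0,0,1],[0,0,0,0,0,0,1],[0,0,0,0,0,0,1]]])

```text
time_s: 23.55
ee_pos: [557.3, -80.3, 69.7]
ee_rot: [-179.8, -45.1, 84.0]
force: [0.1, 0.0, -0.4]
gripper_width: 0.7
gripper_force: 0.0
```

```bash
python3 st.py; python3 - <<'E'
from h import *
np.set_printoptions(precision=1,suppress=True)
im,d=optics.grab_frame("scene")
cv2.imwrite("pics/end.png",cv2.resize(im[150:300,270:430,::-1],None,fx=4,fy=4,interpolation=cv2.INTER_CUBIC))
for n in ("spacer","core","carriage"):
    for q in optics.silhouettes("scene",n)[:1]:
        w=cloud("scene",q["mask"],d); print(n,q["conf"],q["at"],np.percentile(w,[2,50,98],axis=0).ravel())
E
```

```text
pos [557.303 -80.33   69.668] along -84.7984322948329 lat -0.03335022741448358 t 23.55 F [ 0.148  0.007 -0.384] w 0.7203859687659457
x [0.074 0.702 0.708] y [ 0.995 -0.103 -0.002] z [ 0.072  0.704 -0.706] q [-31.777  35.66   99.701  41.615  73.454 -48.619]
want z [ 0.074  0.703 -0.707] turn [-0.001 -0.001 -0.001]
core 0.57 [370.7, 248.4] [606.2 156.8  73.3 612.8 176.1  85.1 614.8 193.9  97.5]
carriage 0.79 [363.2, 258.9] [588.3  99.8  50.8 623.7 170.2  60.1 645.8 244.3  84.1]
```

View pics/end.png

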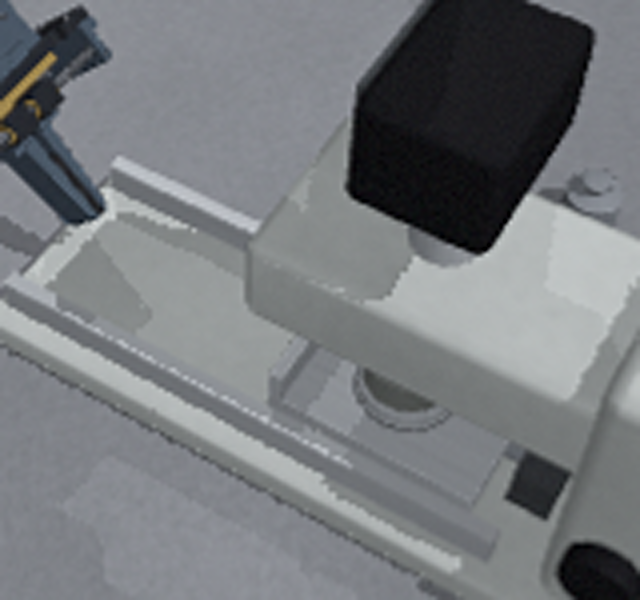

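```bash
python3 -c "
from workcell import env
print(env.job_done())"
```

```text
the job is handed in; nothing more can be done
None
```

The job is handed in, but it returned no verdict: both discs looked centred on the carriage in the last picture, the push ended on a springy stop (12 N peak, about 3 N per mm), and the arm is clear with nothing else touched, at 23.6 of 64 s.

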